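# Show which sample goes where, then confirm

## Robot

A 7-joint arm with a two-finger parallel gripper is mounted at the origin on the work surface. World frame = base frame: x ahead of the robot, y to its left, z up, the work surface at z = 0. Lengths are in mm, angles in rad, forces in N, time in s.
With the tool pointing down it reaches from about 400 to 875 mm from the base axis. Payload 4.4 kg.
Tool frame: the origin (TCP) lies on the centre line of the jaws, within the pads' length; the fingertips stand ctrl.nose_length ahead of it and the grasp point (between the pads) lies 6 mm ahead of it (ctrl.nose_length is the distance from the TCP to the fingertips, in mm); z points along the fingers, y is the direction in which the jaws open and shut (so a half turn about z gives the same grasp; the last joint's range is limited). The gripper opens to 85 mm and grips with 20 to 120 N. Pads are 22 mm wide; open, the fingers measure 114 mm over their backs; the gripper's body (76 mm by 85 mm) begins 54 mm behind the grasp point. The pads swing forward as they close: fully open they stand 13 mm farther back than shut.
Start: joints at [1.192, 0.628, 0.038, 1.517, -0.027, 0.996, -0.02], TCP at [200.047, -618.465, 256.313] pointing down, gripper open.
Joint ranges: [-3.06, 3.06], [-0.37, 2.12], [-1.25, 1.32], [0.18, 2.47], [-1.1, 4.24], [0.23, 1.98], [-2.94, 2.94]. Speed limits (rad/s): [2.57, 2.57, 3.14, 3.14, 3.14, 3.14, 3.14].

## Interface

Orientations are given as [roll, pitch, yaw] about the fixed x, y, z axes, in that order (R = Rz(yaw) Ry(pitch) Rx(roll)).
In Python, from cell import ctrl, vision gives the robot as it stands. The module is installed in compiled form; this text tells all that it offers.
- The arm moves only by the shell command python3 -m inch 'ROWS'. ROWS is a JSON object of lists of equal length, an entry for each row: "travel": the shift along the tool's x, y, z in cm, a list of three; "twist": the turn about the tool's z in degrees; "fingers": the finger opening in cm, from 0 to 8.54. A call has exactly 10 rows; each row is the pose to reach, as a shift and turn from the pose commanded when the call began, along the tool's axes at that moment; what a row does not reach only later rows make up. A row lasts 1/12 s, in which the tool goes at most 41.7 mm and 7.16 degrees, less where a joint would pass 70% of its speed; a pose out of reach is approached as far as the arm can. A call with a gripper value outside its range is refused whole. The fingers move at their own pace and stop on an object; the grip force is fixed at half the most. Time passes only in rows, so rows that repeat a pose let the fingers close, or fill a call up. It gives the time, the measured TCP pose, the force and the opening at its end, in the units of the state.
- ctrl.read_state(): the state, without advancing time (a new reading comes with each control period).
- vision.get_image(name): name is "side" or "top" or "wrist"; returns a dict with "frame" (384x512x3 uint8, red, green, blue), "fx", "fy", "cx", "cy" (pixels), "position" and "orientation" of the camera in the world. Camera axes: x right, y down, z forward; pixel columns grow to the right and rows downward; lengths in mm; the calibration is good to about 2 mm. A picture is of the moment at which its call begins. There is no depth.
- ctrl.finish_job(): hands the job in, once; it reports no verdict.
The state is a dict: "clock": time; "qpos": joint angles; "qd": joint speeds; "tau": joint torques, N m; "eef_pos": TCP position; "tool_rot": TCP orientation; "force": force on the tool from outside, world axes, zero at the start; "torque": the same for the moment, N m; "width": finger opening in mm.
Only numpy, scipy, OpenCV 4.12 (cv2) and the standard library are available. Lean on these libraries where they do the work, as an engineer would, in place of code of your own. Each camera call takes 0.05 s, during which the arm holds its last target.

## Task

Show the technician the next sample to load: from straight above, with the fingertips a finger's breadth or two over it and not touching, point for about three seconds at the one container in the white rack with the wide flat screw cap, and then in the same way at the one empty cup of the round carousel. Then press the larger of the console's two buttons fully down and let it come up again. Touch nothing but the console, lift nothing, and keep the fingertips well up when crossing the rack's other containers so that you do not seem to point at them.

Things in the scene. Friction and masses are not known exactly. Their poses are not given: they have to be found in the camera images.
- jar_top (a point): centre of the top of the wide, flat, blue screw cap (34 mm diameter, 19 mm tall) of the one wide-capped container in the rack. The container is loose, clear, 24 mm in diameter and 95 mm tall in all; it stands in a rack well, its top about 105 mm above the bench
- empty_cup (a point): centre of the open mouth of the one empty cup of the carousel: 36 mm outer diameter, 30 mm bore, 41 mm deep; its rim is 83 mm above the bench. z up
- big_button_top (a point): centre of the top of the larger round button (32 mm diameter, white) in the middle of the console; it is pressed straight down, 6 mm travel, about 5 N when fully down, and springs back. z up
- big_button (a joint): travel of the larger button: 0 = up, 0.006 m = fully down
- small_button (a joint): travel of the smaller button (16 mm diameter, on the console 52 mm from the larger one, at the end away from the dark display): 0 = up, 0.004 m = fully down; not to be pressed
- rack: white block rack, 124 x 180 mm, 40 mm tall, with 2 x 3 square wells 56 mm apart, all six taken; origin at the centre of its underside, y along its length
- carousel: round sample carousel, 210 mm in diameter; its turntable turns freely by hand (vertical axis at the origin) and carries six grey cups on a 66 mm radius, 60 degrees apart: five with capped tubes that rise 26 mm above the cup rims (tops 109 mm above the bench), one empty; origin at the centre of its underside
- console: grey box 150 x 90 mm, 40 mm tall, with a dark display and two round white buttons of different size along its length; origin at the centre of its underside, x along its length towards the display
- bottle: white bottle, 54 mm diameter, 120 mm tall, loose, origin under its centre
- dish: open steel bowl, 130 mm diameter, 40 mm tall, loose, origin under its centre
- beaker: clear cup, 60 mm diameter, 75 mm tall, loose, origin under its centre
- marker: marker pen, 130 mm long, 15 mm thick, lying on the bench, origin under its middle
- pot: low white jar, 50 mm diameter, 55 mm tall, loose, origin under its centre
- tipbox: white box of pipette tips, 85 x 120 mm, 57 mm tall, origin under its centre
- tube0_top (a point): top centre of another container in the rack, the same height as the wide-capped one but with a narrow blue stopper (14 mm diameter); loose
- tube1_top (a point): top centre of another container in the rack, the same height as the wide-capped one but with a narrow blue stopper (14 mm diameter); loose
- tube2_top (a point): top centre of another container in the rack, the same height as the wide-capped one but with a narrow blue stopper (14 mm diameter); loose
- tube3_top (a point): top centre of another container in the rack, the same height as the wide-capped one but with a narrow blue stopper (14 mm diameter); loose
- tube4_top (a point): top centre of another container in the rack, the same height as the wide-capped one but with a narrow blue stopper (14 mm diameter); loose
Mind the look-alikes: they are no part of the job. What is shaped like the part that bears jar_top but green, red or turquoise is not meant.

How it is judged:
By the outcome, as a careful person would: the job done as asked, in the order asked, and still so for the second after the job is handed in, with the robot touching nothing.
It also fails if it takes over 61 s, if anything falls off the work surface, if the arm or the gripper's body presses on something with over 40 N, if the wrist force passes 120 N, or if a joint passes its speed limit or range.

## Working session

There is one attempt and no reset: what is moved stays moved. The work goes in short steps, Python scripts to look and compute and a shell command to move; the robot and the scene stay as the last step left them, time stands still between calls to the robot, and variables do not carry over. Pictures are saved under pics/ and viewed, and the job is handed in when it is done.

```bash
mkdir -p pics; cat > h.py <<'E'
from cell import ctrl, vision
import numpy as np, cv2
from scipy.spatial.transform import Rotation as R
def grab(n,tag):
    d=vision.get_image(n); cv2.imwrite(f'pics/{tag}.png',d['frame'][:,:,::-1]); np.save(f'pics/{tag}.npy',d,allow_pickle=True); return d
def load(tag): return np.load(f'pics/{tag}.npy',allow_pickle=True).item()
def rot(d):
    o=np.array(d['orientation'],float)
    return o if o.shape==(3,3) else R.from_euler('xyz',o).as_matrix() if o.size==3 else None
def plane(d,u,v,z):
    r=rot(d)@np.array([(u-d['cx'])/d['fx'],(v-d['cy'])/d['fy'],1]); p=np.array(d['position'],float)
    return p+r*(z-p[2])/r[2]
def proj(d,P):
    c=rot(d).T@(np.array(P,float)-np.array(d['position'])); return d['cx']+d['fx']*c[0]/c[2], d['cy']+d['fy']*c[1]/c[2]
E
python3 - <<'E'
from h import *
for n in ('top','side','wrist'):
    d=grab(n,n+'0'); print(n,d['position'],d['orientation'],d['fx'],d['cx'],d['cy'])
s=ctrl.read_state(); print(s['clock'],s['eef_pos'],s['tool_rot'],s['width'],ctrl.nose_length)
E
```

```text
top [ 324.72805985  -18.46197516 1306.41573858] [-2.92687267e+00 -3.58886526e-04 -1.54546573e+00] 500.1692158398309 251.96655931111476 181.35374481737426
side [ 523.31227197 -700.43147849  590.85251027] [-2.21202803  0.01620575 -0.08975811] 364.2164108093382 260.0916226801269 193.54585791074211
wrist [ 273.2886048  -595.07959735  373.65102611] [ 2.83849028e+00  1.47681112e-03 -1.25835349e+00] 264.50997020868 254.12162004116814 189.81815422971442
0.15 [ 199.9197904  -618.0446321   255.60248025] [-3.14014364e+00 -2.47603378e-06  3.12785709e-01] 85.45856180289827 25.0
```

View pics/top0.png

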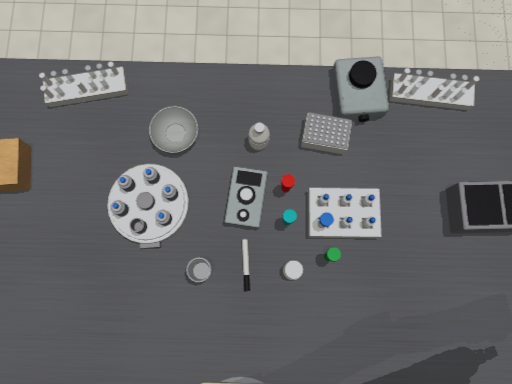

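View pics/side0.png

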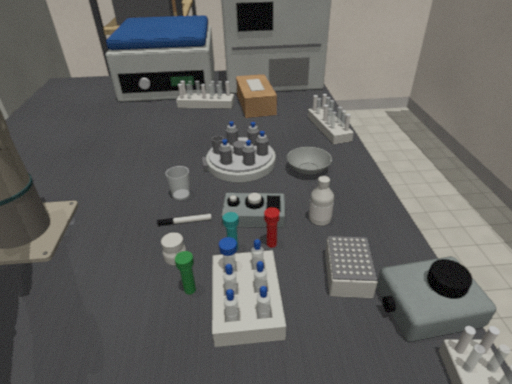

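View pics/wrist0.png

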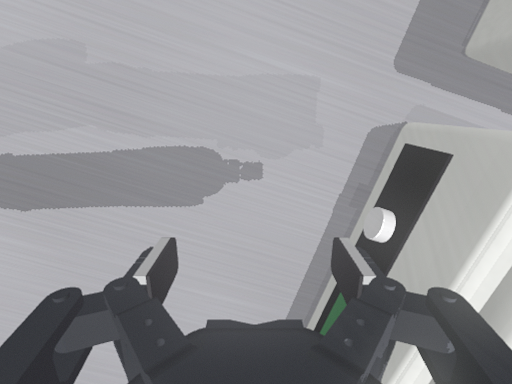

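Candidates for the jar, by top-view pixel:
- Blue wide cap in the rack at (327,220): chosen.
- Narrow blue stoppers at (325,199), (348,199), (371,200), (348,221) and (371,222).
- Turquoise (290,216), red (288,183) and green (333,254) caps, all outside the rack.

The empty cup is the carousel cup at (138,227) with no blue cap. The big button is at (246,195) and the small one at (243,215).

Next I'll check close crops and measure.

```bash
python3 - <<'E'
from h import *
d=load('top0');s=load('side0')
f=d['frame'][:,:,::-1]; g=s['frame'][:,:,::-1]
a=cv2.resize(f[160:250,100:200],None,fx=4,fy=4,interpolation=2)
b=cv2.resize(f[160:250,300:400],None,fx=4,fy=4,interpolation=2)
c=cv2.resize(f[160:235,215:275],None,fx=4,fy=4,interpolation=2)
im=np.zeros((600,800,3),np.uint8); im[:300,:333]=cv2.resize(a,(333,300)); im[:300,333:666]=cv2.resize(b,(333,300)); im[300:,:240*1]=c
e=cv2.resize(g[110:190,190:290],None,fx=3,fy=3,interpolation=2); im[300:540,250:550]=e
e=cv2.resize(g[180:260,200:300],(250,200),interpolation=2); im[300:500,550:800]=e
cv2.imwrite('pics/crop.png',im)
for n,dd,z0 in (('top',d,0),('side',s,0)):
    hsv=cv2.cvtColor(dd['frame'],cv2.COLOR_RGB2HSV)
    m=cv2.inRange(hsv,(105,150,60),(125,255,255))
    k,_,st,ce=cv2.connectedComponentsWithStats(m)
    for i in range(1,k):
        if st[i,4]>6: print(n,st[i],ce[i].round(1),plane(dd,*ce[i],105)[:2].round(),plane(dd,*ce[i],109)[:2].round())
for uv in ((246,195),(243,215)): print(plane(d,*uv,45).round())
print(plane(d,138,227,83).round(),plane(d,148,203,30).round())
E
```

```text
top [146 169   5   5  19] [148.  171.4] [605. 245.] [604. 244.]
top [120 177   5   5  19] [122.  179.4] [584. 308.] [583. 306.]
top [165 187   5   5  19] [167.2 188.8] [563. 195.] [562. 194.]
top [324 194   4   5  17] [325.5 196.4] [ 554. -193.] [ 553. -192.]
top [346 195   5   5  20] [348.2 197. ] [ 553. -248.] [ 553. -248.]
top [369 195   5   5  21] [371.  197.2] [ 554. -304.] [ 554. -303.]
top [113 203   5   5  21] [115.  205.2] [519. 319.] [518. 318.]
top [159 213   5   5  18] [160.7 215.1] [497. 207.] [497. 206.]
top [320 213  13  13 136] [326. 219.] [ 498. -194.] [ 497. -193.]
top [347 217   5   5  20] [349.  219.2] [ 499. -249.] [ 498. -249.]
top [370 218   5   5  20] [372.  219.7] [ 499. -305.] [ 499. -304.]
side [ 106   16  101   33 2593] [159.4  32.2] [ 150. 1513.] [ 153. 1495.]
side [230 122   3   4  10] [231.  123.2] [518. 312.] [518. 303.]
side [251 122   4   4  12] [252.5 123.5] [583. 302.] [582. 294.]
side [260 131   4   5  13] [261.6 132.8] [604. 238.] [604. 231.]
side [223 140   4   4  13] [224.4 141.2] [497. 201.] [497. 194.]
side [247 140   3   5  13] [248.1 142.3] [562. 187.] [562. 180.]
side [219 237  18  18 254] [227.7 245.7] [ 499. -207.] [ 499. -211.]
side [254 240   6   9  46] [256.7 243.7] [ 553. -208.] [ 553. -212.]
side [257 262   6   9  45] [259.7 265.9] [ 554. -263.] [ 554. -267.]
side [226 265   6   9  46] [228.5 269. ] [ 499. -265.] [ 499. -269.]
side [261 287   6  10  49] [263.2 291.3] [ 555. -319.] [ 555. -322.]
side [227 290   6  10  52] [229.7 294.3] [ 500. -319.] [ 500. -322.]
[564.   2.  45.]
[512.   9.  45.]
[470. 265.  83.] [539. 256.  30.]
```

View pics/crop.png

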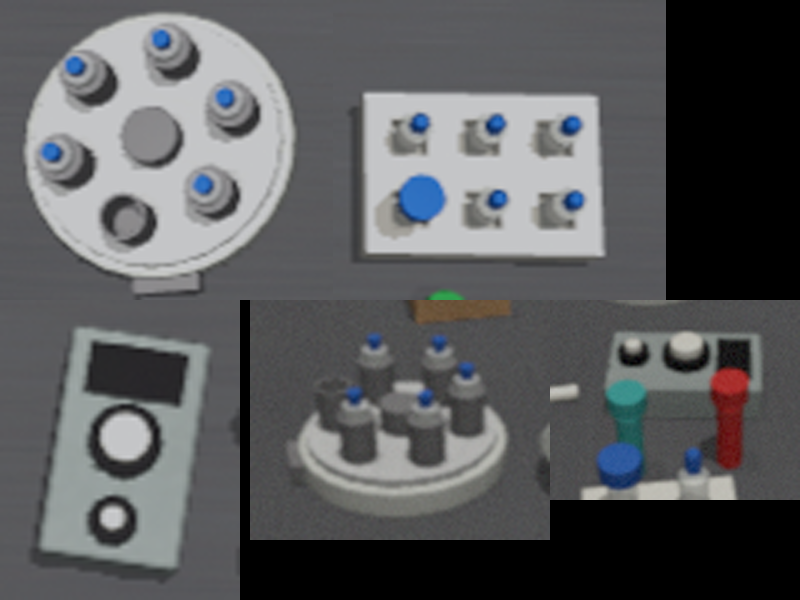

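```bash
python3 - <<'E'
from h import *
d=load('top0');s=load('side0')
def blob(dd,x0,y0,x1,y1,t):
    g=cv2.cvtColor(dd['frame'],cv2.COLOR_RGB2GRAY)[y0:y1,x0:x1]
    k,_,st,ce=cv2.connectedComponentsWithStats((g>t).astype('uint8'))
    i=1+np.argmax(st[1:,4]); print(st[i],ce[i]+[x0,y0]); return ce[i]+[x0,y0]
b=blob(d,236,187,257,204,175); c=blob(s,246,190,265,210,175)
p=[plane(d,*b,z) for z in (0,100)]; q=[plane(s,*c,z) for z in (0,100)]
u=p[1]-p[0];w=q[1]-q[0]
A=np.c_[u,-w]; x=np.linalg.lstsq(A,q[0]-p[0],rcond=None)[0]
print(p[0]+x[0]*u,q[0]+x[1]*w)
for z in (44,48,52): print(z,plane(d,*b,z).round(1),plane(s,*c,z).round(1))
print('cup px',proj(d,(476,268,83)),proj(s,(476,268,83)))
st=ctrl.read_state();Rt=R.from_euler('xyz',st['tool_rot']).as_matrix();P=st['eef_pos']
for t in ((498.5,-194.5,250),):print((Rt.T@(np.array(t)-P)/10).round(2))
E
```

```text
[ 5  2 11 11 95] [245.82105263 193.8       ]
[ 3  3 11  7 57] [254.15789474 196.36842105]
[564.28388828   2.78721753  57.3290894 ] [563.45679226   2.71308644  57.16920385]
44 [566.8   3.   44. ] [564.4  20.1  44. ]
48 [566.1   2.9  48. ] [564.1  14.8  48. ]
52 [565.3   2.9  52. ] [563.8   9.5  52. ]
cup px (np.float64(136.80145612715324), np.float64(224.41858189264033)) (np.float64(217.49329392763724), np.float64(137.35967657831776))
[ 41.44 -31.11   0.61]
```

```bash
python3 -m inch '{"travel":[[2,-1.5,0],[5,-3.8,0],[8.5,-6.4,0],[12,-9,0],[15.5,-11.6,0],[19,-14.3,0],[22.5,-16.9,0],[26,-19.5,0],[29,-21.8,0],[31,-23.3,0]],"twist":[0,0,0,0,0,0,0,0,0,0],"fingers":[0,0,0,0,0,0,0,0,0,0]}'
python3 -m inch '{"travel":[[2,-1.5,0],[4,-3,0],[6,-4.5,0],[8,-6,0],[9.5,-7.2,0],[10.4,-7.8,0],[10.4,-7.8,0],[10.4,-7.8,0],[10.4,-7.8,0],[10.4,-7.8,0]],"twist":[0,0,0,0,0,0,0,0,0,0],"fingers":[0,0,0,0,0,0,0,0,0,0]}'
python3 - <<'E'
from h import *
for n in ('wrist','side'): grab(n,n+'1')
st=ctrl.read_state();Rt=R.from_euler('xyz',st['tool_rot']).as_matrix();P=np.array(st['eef_pos'])
print(st['clock'],P,st['tool_rot'],st['force'],st['width'],ctrl.nose_length)
d=load('wrist1'); print(proj(d,P+Rt[:,2]*25), proj(d,P+Rt[:,2]*38))
s=load('side1'); print(proj(s,P+Rt[:,2]*25), proj(s,P+Rt[:,2]*38))
hsv=cv2.cvtColor(d['frame'],cv2.COLOR_RGB2HSV)
k,_,a,ce=cv2.connectedComponentsWithStats(cv2.inRange(hsv,(105,120,60),(125,255,255)))
for i in range(1,k):
    if a[i,4]>30: print(a[i],plane(d,*ce[i],105).round(1))
E
```

```text
clock: 0.98
eef_pos: [424.9, -298.1, 256.3]
tool_rot: [-3.141, -0.001, 0.315]
force: [0.4, -1.2, -0.6]
width: 0.1
clock: 1.82
eef_pos: [497.2, -196.9, 256.3]
tool_rot: [3.141, 0.001, 0.31]
force: [-1.1, 0.4, 0.3]
width: -0.1
1.9167 [ 497.53896894 -196.45958564  256.36161175] [3.14125341e+00 4.22397521e-04 3.10535680e-01] [0.17616791 0.56199476 0.05676749] -0.2259826383069602 25.0
(np.float64(252.5652743481094), np.float64(240.0427849379019)) (np.float64(252.66926934845168), np.float64(230.4333472051425))
(np.float64(221.65500001837296), np.float64(187.69251063655574)) (np.float64(222.25479629543477), np.float64(193.8488971236711))
[267 124   9  11  76] [ 555.7 -196.6  105. ]
[320 142   8   9  61] [ 556.1 -252.8  105. ]
[369 156  10  12  88] [ 557.  -307.9  105. ]
[239 166  31  30 715] [ 499.9 -196.6  105. ]
[300 191   9  10  72] [ 500.2 -253.   105. ]
[346 204  11  11  84] [ 501.3 -308.   105. ]
```

View pics/wrist1.png

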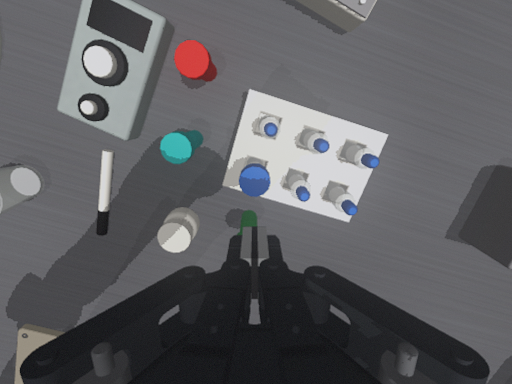

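View pics/side1.png

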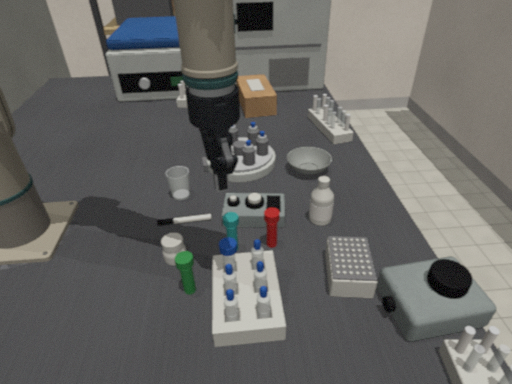

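Fingertips match 25 mm ahead of the TCP in the side view (222,188). The wrist view puts the jar at (499.5,-196), against (498,-194) from the top view. I'll descend above the jar to about 26 mm clearance.

```bash
python3 -m inch '{"travel":[[0.2,-0.1,0.8],[0.2,-0.1,2],[0.2,-0.1,3.5],[0.2,-0.1,5],[0.2,-0.1,6.5],[0.2,-0.1,8],[0.2,-0.1,9],[0.2,-0.1,9.7],[0.2,-0.1,10],[0.2,-0.1,10]],"twist":[0,0,0,0,0,0,0,0,0,0],"fingers":[0,0,0,0,0,0,0,0,0,0]}'
python3 - <<'E'
from h import *
for n in ('wrist','side'): d=grab(n,n+'2'); cv2.imwrite(f'pics/c{n}2.png',cv2.resize(d['frame'][100:300,150:350,::-1],None,fx=2.5,fy=2.5))
s=ctrl.read_state(); print(s['clock'],s['eef_pos'],s['force'])
E
```

```text
clock: 2.75
eef_pos: [499.6, -193.6, 155.8]
tool_rot: [-3.141, 0.001, 0.313]
force: [-1.0, -0.5, 0.0]
width: -0.2
2.85 [ 500.26143373 -193.75835211  156.75471523] [-0.78315012  0.19552456  0.99950758]
```

View pics/cside2.png

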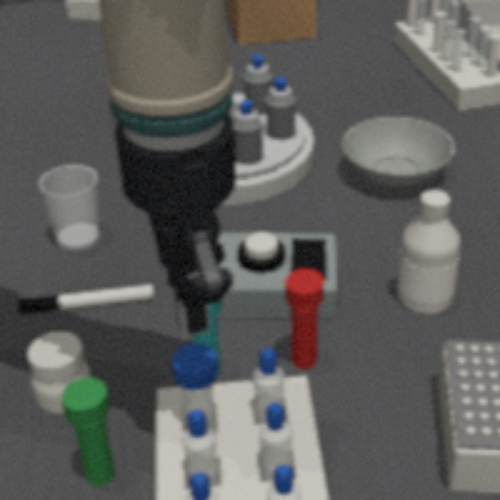

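View pics/cwrist2.png

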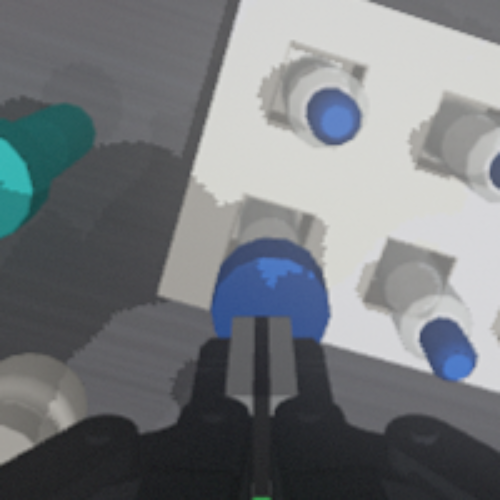

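The tip is centred over the blue wide cap to within about 2 mm, with roughly 26 mm of clearance. I'll nudge it 2 mm and hold for about 3 s.

```bash
python3 -m inch '{"travel":[[0,0.2,0],[0,0.2,0],[0,0.2,0],[0,0.2,0],[0,0.2,0],[0,0.2,0],[0,0.2,0],[0,0.2,0],[0,0.2,0],[0,0.2,0]],"twist":[0,0,0,0,0,0,0,0,0,0],"fingers":[0,0,0,0,0,0,0,0,0,0]}'
for i in 1 2 3; do python3 -m inch '{"travel":[[0,0,0],[0,0,0],[0,0,0],[0,0,0],[0,0,0],[0,0,0],[0,0,0],[0,0,0],[0,0,0],[0,0,0]],"twist":[0,0,0,0,0,0,0,0,0,0],"fingers":[0,0,0,0,0,0,0,0,0,0]}';done
python3 -m inch '{"travel":[[0,0,-0.8],[0,0,-2],[0,0,-3.5],[0,0,-5],[0,0,-6.5],[0,0,-8],[0,0,-9],[0,0,-9.7],[0,0,-10],[0,0,-10]],"twist":[0,0,0,0,0,0,0,0,0,0],"fingers":[0,0,0,0,0,0,0,0,0,0]}'
python3 - <<'E'
from h import *
st=ctrl.read_state();Rt=R.from_euler('xyz',st['tool_rot']).as_matrix();P=np.array(st['eef_pos'])
print((Rt.T@(np.array([476,268,256])-P)/10).round(2))
E
```

```text
clock: 3.68
eef_pos: [500.5, -195.5, 156.3]
tool_rot: [-3.142, 0.0, 0.313]
force: [-0.5, 0.5, -0.8]
width: -0.2
clock: 4.52
eef_pos: [500.5, -195.5, 156.3]
tool_rot: [-3.142, 0.0, 0.313]
force: [-0.7, 0.5, 0.5]
width: -0.1
clock: 5.35
eef_pos: [500.5, -195.5, 156.3]
tool_rot: [3.142, -0.0, 0.313]
force: [0.4, 0.3, 0.3]
width: -0.1
clock: 6.18
eef_pos: [500.5, -195.5, 156.3]
tool_rot: [3.142, -0.0, 0.313]
force: [-0.4, -0.7, -0.0]
width: -0.3
clock: 7.02
eef_pos: [500.7, -195.6, 256.8]
tool_rot: [3.141, -0.001, 0.313]
force: [-0.1, 0.1, -0.4]
width: -0.1
[ 11.91 -44.87   0.07]
```

```bash
python3 -m inch '{"travel":[[0.4,-1.5,0],[1.1,-4.2,0],[2,-7.5,0],[2.9,-11,0],[3.8,-14.4,0],[4.7,-17.8,0],[5.6,-21.2,0],[6.5,-24.6,0],[7.3,-27.6,0],[8,-30,0]],"twist":[0,0,0,0,0,0,0,0,0,0],"fingers":[0,0,0,0,0,0,0,0,0,0]}'
python3 -m inch '{"travel":[[0.7,-2.7,0],[1.4,-5.4,0],[2.1,-8.1,0],[2.8,-10.8,0],[3.4,-13,0],[3.8,-14.4,0],[3.9,-14.9,0],[3.9,-14.9,0],[3.9,-14.9,0],[3.9,-14.9,0]],"twist":[0,0,0,0,0,0,0,0,0,0],"fingers":[0,0,0,0,0,0,0,0,0,0]}'
python3 - <<'E'
from h import *
d=grab('wrist','wrist3')
cv2.imwrite('pics/cw3.png',cv2.resize(d['frame'][:,:,::-1],None,fx=1.56,fy=1.56))
st=ctrl.read_state(); print(st['clock'],st['eef_pos'])
print(proj(d,(476,268,83)))
hsv=cv2.cvtColor(d['frame'],cv2.COLOR_RGB2HSV)
k,_,a,ce=cv2.connectedComponentsWithStats(cv2.inRange(hsv,(105,120,60),(125,255,255)))
for i in range(1,k):
    if a[i,4]>30: print(a[i],plane(d,*ce[i],105).round(1))
E
```

```text
clock: 7.85
eef_pos: [483.2, 117.4, 255.5]
tool_rot: [-3.141, 0.002, 0.315]
force: [0.2, 0.0, 0.7]
width: -0.2
clock: 8.68
eef_pos: [475.9, 266.2, 256.1]
tool_rot: [3.14, 0.001, 0.31]
force: [-0.1, -0.2, -0.6]
width: 0.2
8.7333 [475.93933382 266.31112794 256.25073945]
(np.float64(251.8482875234401), np.float64(177.24193968524767))
[314  54  14  16 164] [606.6 242.8 105. ]
[242  56  14  15 164] [584.5 305.6 105. ]
[345 118  13  14 140] [563.1 192.4 105. ]
[211 122  13  13 136] [519.2 317.8 105. ]
[309 176  13  12 113] [497.6 204.7 105. ]
```

View pics/cw3.png

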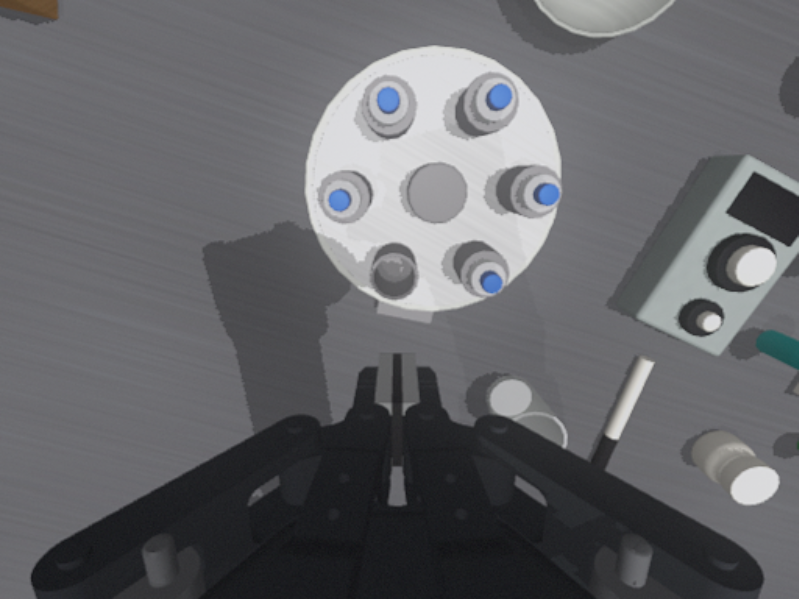

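The empty cup is at wrist px (252.6,176), against a predicted (251.8,177.2), so they agree. The tip will stay above the neighbouring tube tops. Descending to about 29 mm clearance and holding.

```bash
python3 -m inch '{"travel":[[0,-0.1,1],[0,-0.1,2.5],[0,-0.1,4.2],[0,-0.1,6],[0,-0.1,7.8],[0,-0.1,9.4],[0,-0.1,10.6],[0,-0.1,11.4],[0,-0.1,11.9],[0,-0.1,11.9]],"twist":[0,0,0,0,0,0,0,0,0,0],"fingers":[0,0,0,0,0,0,0,0,0,0]}'
python3 - <<'E'
from h import *
for n in ('wrist','side'): d=grab(n,n+'4')
w=load('wrist4')['frame'][80:280,150:350,::-1]; s=load('side4')['frame'][60:220,150:310,::-1]
cv2.imwrite('pics/c4.png',np.hstack([cv2.resize(w,(400,400)),cv2.resize(s,(400,400))]))
E
```

```text
clock: 9.57
eef_pos: [474.8, 268.6, 136.3]
tool_rot: [3.141, 0.002, 0.312]
force: [0.7, -0.6, 0.5]
width: 0.4
```

View pics/c4.png

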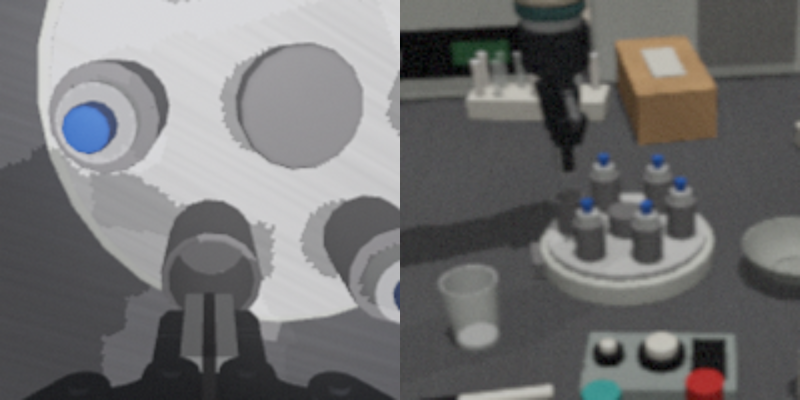

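The tip is over the empty cup at left-panel (210,290). Its centre is well aligned and it is clear of everything. Holding.

```bash

for i in 1 2 3 4; do python3 -m inch '{"travel":[[0,0,0],[0,0,0],[0,0,0],[0,0,0],[0,0,0],[0,0,0],[0,0,0],[0,0,0],[0,0,0],[0,0,0]],"twist":[0,0,0,0,0,0,0,0,0,0],"fingers":[0,0,0,0,0,0,0,0,0,0]}';done
python3 -m inch '{"travel":[[0,0,-0.8],[0,0,-2],[0,0,-3.5],[0,0,-5],[0,0,-6.5],[0,0,-8],[0,0,-9],[0,0,-9.7],[0,0,-10],[0,0,-10]],"twist":[0,0,0,0,0,0,0,0,0,0],"fingers":[0,0,0,0,0,0,0,0,0,0]}'
python3 - <<'E'
from h import *
st=ctrl.read_state();Rt=R.from_euler('xyz',st['tool_rot']).as_matrix();P=np.array(st['eef_pos'])
print(P,(Rt.T@(np.array([565,3,236])-P)/10).round(2))
d=load('wrist3')
print(*[plane(d,749/1.5625,267/1.5625,z).round(1) for z in (46,50,54)], plane(d,710/1.5625,322/1.5625,48).round(1))
E
```

```text
clock: 10.5
eef_pos: [475.2, 269.3, 137.3]
tool_rot: [3.142, 0.0, 0.313]
force: [-0.4, -0.0, 0.7]
width: 0.0
clock: 11.33
eef_pos: [475.2, 269.3, 137.3]
tool_rot: [3.142, -0.0, 0.313]
force: [0.1, -0.1, -0.0]
width: 0.1
clock: 12.17
eef_pos: [475.2, 269.3, 137.3]
tool_rot: [-3.142, -0.0, 0.313]
force: [0.3, -0.0, -0.1]
width: -0.1
clock: 13.0
eef_pos: [475.2, 269.3, 137.3]
tool_rot: [3.142, -0.0, 0.313]
force: [0.5, 0.3, 0.2]
width: 0.0
clock: 13.83
eef_pos: [475.4, 269.4, 237.9]
tool_rot: [-3.141, -0.001, 0.313]
force: [0.2, 0.4, 0.4]
width: -0.2
[475.40271151 269.40131775 237.86329321] [ 0.33 28.1   0.18]
[562.9  -8.2  46. ] [562.7  -4.6  50. ] [562.6  -1.   54. ] [511.1  -1.1  48. ]
```

```bash
python3 -m inch '{"travel":[[0,1.5,0],[0,4,0],[0.1,7.2,0],[0.1,10.5,0],[0.2,14,0],[0.2,17.5,0],[0.3,20.8,0],[0.3,24,0],[0.3,26.5,0],[0.3,28.1,0]],"twist":[0,0,0,0,0,0,0,0,0,0],"fingers":[0,0,0,0,0,0,0,0,0,0]}'
python3 -m inch '{"travel":[[0,0,0],[0,0,1.5],[0,0,3],[0,0,5],[0,0,7],[0,0,9],[0,0,10.5],[0,0,11.5],[0,0,12],[0,0,12]],"twist":[0,0,0,0,0,0,0,0,0,0],"fingers":[0,0,0,0,0,0,0,0,0,0]}'
python3 - <<'E'
from h import *
for n in ('wrist','side'): d=grab(n,n+'5')
w=load('wrist5')['frame'][80:280,150:350,::-1]; s=load('side5')['frame'][110:270,170:330,::-1]
cv2.imwrite('pics/c5.png',np.hstack([cv2.resize(w,(400,400)),cv2.resize(s,(400,400))]))
st=ctrl.read_state();print(st['clock'],st['eef_pos'])
d=load('wrist5');print([np.round(proj(d,(565,3,z)),1) for z in (50,57)],load('wrist5')['position'])
E
```

```text
clock: 14.67
eef_pos: [564.6, -1.2, 236.3]
tool_rot: [3.14, 0.002, 0.309]
force: [0.3, 1.1, 0.9]
width: -0.1
clock: 15.5
eef_pos: [563.7, 3.6, 116.1]
tool_rot: [-3.141, 0.002, 0.314]
force: [-0.6, 0.4, -0.0]
width: -0.1
15.6 [564.87034486   3.23419197 117.70940853]
[array([254.7, 212.7]), array([254.7, 216.4])] [637.28898799  26.6904404  234.16226764]
```

View pics/c5.png

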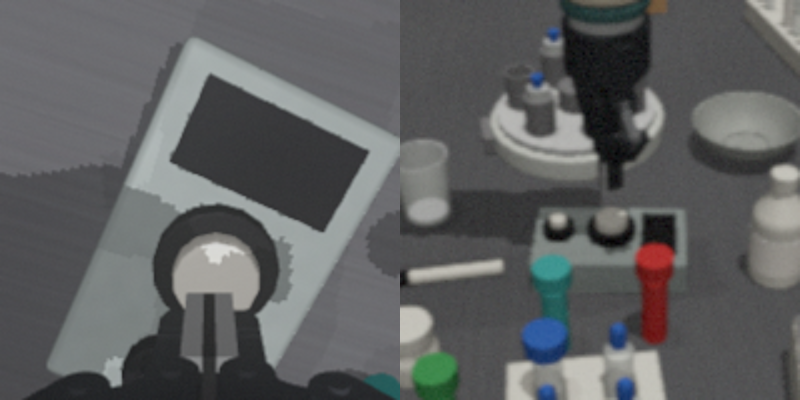

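The big button at left-panel (216,275) is about 2 mm to the tool's +y, so I'll correct and approach gradually.

```bash
python3 -m inch '{"travel":[[0,0.1,0.3],[0,0.15,0.8],[0,0.15,1.3],[0,0.15,1.8],[0,0.15,2.2],[0,0.15,2.6],[0,0.15,2.8],[0,0.15,3],[0,0.15,3],[0,0.15,3]],"twist":[0,0,0,0,0,0,0,0,0,0],"fingers":[0,0,0,0,0,0,0,0,0,0]}'
for i in 1 2 3; do python3 -m inch '{"travel":[[0,0,0.05],[0,0,0.1],[0,0,0.15],[0,0,0.2],[0,0,0.2],[0,0,0.2],[0,0,0.2],[0,0,0.2],[0,0,0.2],[0,0,0.2]],"twist":[0,0,0,0,0,0,0,0,0,0],"fingers":[0,0,0,0,0,0,0,0,0,0]}' | egrep 'eef|force';done
```

```text
clock: 16.43
eef_pos: [565.0, 1.4, 87.3]
tool_rot: [3.142, 0.0, 0.313]
force: [0.1, 0.6, 0.5]
width: 0.3
eef_pos: [565.2, 1.4, 85.4]
force: [-0.4, 0.2, 3.2]
eef_pos: [565.2, 1.4, 83.4]
force: [1.0, 0.6, 4.4]
eef_pos: [565.2, 1.4, 81.4]
force: [1.7, 0.9, 4.3]
```

```bash
for i in 1 2; do python3 -m inch '{"travel":[[0,0,0.05],[0,0,0.1],[0,0,0.1],[0,0,0.1],[0,0,0.1],[0,0,0.1],[0,0,0.1],[0,0,0.1],[0,0,0.1],[0,0,0.1]],"twist":[0,0,0,0,0,0,0,0,0,0],"fingers":[0,0,0,0,0,0,0,0,0,0]}' | egrep 'eef|force';done
```

```text
eef_pos: [565.2, 1.4, 81.0]
force: [-0.6, 1.0, 11.1]
eef_pos: [565.2, 1.4, 80.9]
force: [-2.5, 0.7, 17.3]
```

The force jumped to 17 N while z stalled at 80.9, about 6 mm below first contact, so the button is on its stop. I'll take a picture and then release.

```bash
python3 - <<'E'
from h import *
for n in ('wrist','side'): d=grab(n,n+'6')
w=load('wrist6')['frame'][80:280,150:350,::-1]; s=load('side6')['frame'][160:240,210:290,::-1]
cv2.imwrite('pics/c6.png',np.hstack([cv2.resize(w,(400,400)),cv2.resize(s,(400,400))]))
E
python3 -m inch '{"travel":[[0,0,-0.2],[0,0,-0.5],[0,0,-1],[0,0,-2],[0,0,-3.5],[0,0,-5],[0,0,-7],[0,0,-8.5],[0,0,-9.5],[0,0,-10]],"twist":[0,0,0,0,0,0,0,0,0,0],"fingers":[0,0,0,0,0,0,0,0,0,0]}'
python3 -m inch '{"travel":[[0,0,-1],[0,0,-2],[0,0,-3],[0,0,-4],[0,0,-5],[0,0,-5],[0,0,-5],[0,0,-5],[0,0,-5],[0,0,-5]],"twist":[0,0,0,0,0,0,0,0,0,0],"fingers":[0,0,0,0,0,0,0,0,0,0]}'
python3 - <<'E'
from h import *
grab('wrist','wrist7');grab('top','top7');grab('side','side7')
w=load('wrist7')['frame'][:,:,::-1]; s=load('top7')['frame'][:,:,::-1]
cv2.imwrite('pics/c7.png',np.hstack([cv2.resize(w,(400,300)),cv2.resize(s,(400,300))]))
E
```

```text
clock: 21.53
eef_pos: [565.0, 1.3, 180.7]
tool_rot: [3.141, -0.001, 0.313]
force: [0.3, -0.5, -0.8]
width: 0.2
clock: 22.37
eef_pos: [564.6, 1.4, 228.7]
tool_rot: [-3.141, 0.001, 0.313]
force: [0.1, 0.1, 0.1]
width: -0.3
```

View pics/c6.png

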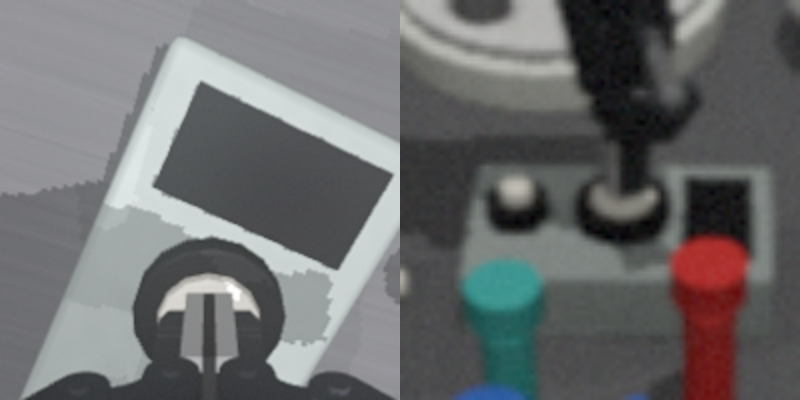

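View pics/c7.png

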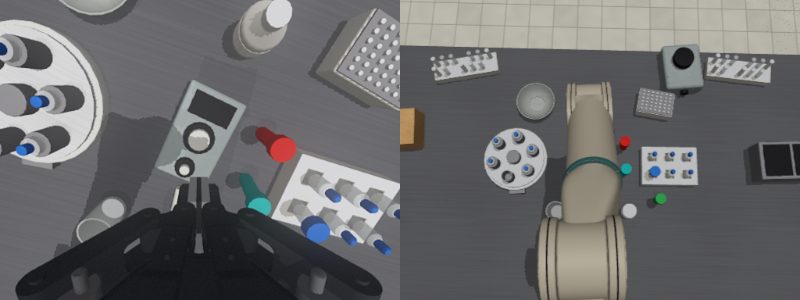

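View pics/side7.png

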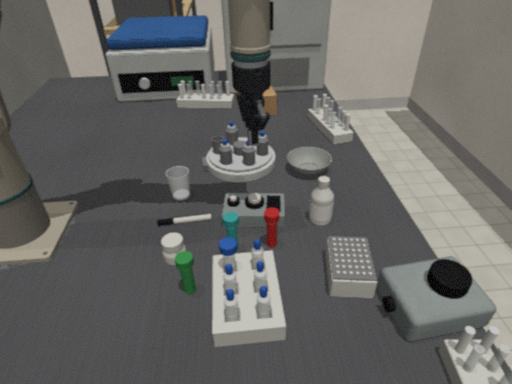

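In the pressed view (right panel, about 625,190) the tip was on the big button alone, and it sat down inside its collar. After release it is raised again at side px (254,200), and everything else is where it was. Handing in.

```bash
python3 -c "
from cell import ctrl
s=ctrl.read_state();print(s['clock'],s['force']);print(ctrl.finish_job())"
```

```text
22.5167 [0.14189456 0.1108091  0.69110458]
the job is handed in; nothing more can be done
None
```

The job is done in the order you asked and handed in at 22.5 s, well under the 61 s limit; no verdict was reported.

- **Wide blue cap in the rack:** I pointed with closed fingertips about 26 mm above it for about 3.4 s, centred to about 2 mm. The tips crossed about 125 mm above the rack's containers.
- **Empty carousel cup:** I pointed about 29 mm above the rim for about 3.4 s. The fingertips stayed above the neighbouring tube tops, by only about 3 mm at the lowest.
- **Larger button:** I pressed it about 6 mm, until it met its stop: the force rose to 17 N and the height stalled. Then I released it.

The last pictures show the button up again, nothing else moved, and the robot clear, with the force close to zero. I saw no contact on the small button.

Two measurements disagreed slightly. The cameras gave a button height of about 57 mm, but contact came at about 61 mm, so I relied on the measured force. The top and wrist views differed by 2 mm on the jar's position, and I corrected that before holding.

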